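Demould a resin block and crack the dry box for it

ROBOT

A 6-joint arm with a two-finger parallel gripper is mounted at the origin on a cart in front of the work surface, level with it; the furniture and walls round the work are solid. World frame = base frame: x ahead of the robot, y to its left, z up, the work surface at z = 0. Lengths are in mm, angles in rad, forces in N, time in s.
With the tool pointing down it reaches from about 300 to 850 mm from the base axis. Payload 4.2 kg.
Tool frame: the origin (TCP) lies between the finger pads, 19 mm behind the fingertips; this is the grasp point; z points along the fingers, y is the line along which they close (so a half turn about z gives the same grasp; the last joint's range is limited). The gripper opens to 91 mm and grips with 3 to 60 N. Pads are 32 mm wide; open, the fingers measure 118 mm over their backs; the gripper's body (76 mm by 178 mm) begins 60 mm behind the grasp point.
Start: joints at [-1.224, 0.32, 1.565, -0, 1.257, -0.02], TCP at [206.216, -536.765, 232.776] pointing down, gripper open.
Joint ranges: [-3.11, 3.11], [-0.84, 2.01], [0.21, 2.61], [-1.34, 4.49], [0.05, 2.63], [-2.56, 2.56]. Speed limits (rad/s): [2.57, 2.57, 3.14, 3.14, 3.14, 3.14].

INTERFACE

Orientations are given as a unit quaternion [x, y, z, w].
In Python, from bench import manip gives the robot as it stands.
- The arm moves only by the shell command python3 -m inch 'ROWS' [OPENING]. ROWS is JSON, a list of rows, each an object with "dp": the shift along the tool's x, y, z in cm, a list of three; "angular": the turn, a rotation vector about the tool's x, y, z in rad, a list of three. In form: [{"dp": [dx, dy, dz], "angular": [ax, ay, az]}, ...]. A call has 1 to 20 rows; each row shifts and turns the commanded pose from where the row before left it, along the tool's axes as they then stand; what a row does not reach is not made up. A row lasts 1/10 s, in which the tool goes at most 50 mm and 8.59 degrees, less where a joint would pass 70% of its speed; a pose out of reach is approached as far as the arm can. A call with a gripper value outside its range is refused whole. OPENING is the finger opening in cm, from 0 to 9.12, set as the call begins (- or left out, the last holds). The fingers move at their own pace and stop on an object; the grip force is fixed at half the most. Time passes only in rows, so rows that do not move let the fingers close. It gives the time, the measured TCP pose, the force, the opening and the grip force at its end, in the units of the state.
- manip.get_state(): the state, without advancing time (a new reading comes with each control period).
- manip.read_camera(name): name is "side" or "top"; returns the picture (480x640x3 uint8, red, green, blue); there is no depth.
- manip.camera_model(name): a dict with "fx", "fy", "cx", "cy" (pixels), "k1" (the pictures are not rectified: a ray, as slopes to the right and down, at radius r is drawn at 1 + k1 r^2 times it, then the intrinsics apply), "position" and "rotation" of the camera in the world. Camera axes: x right, y down, z forward; pixel columns grow to the right and rows downward; lengths in mm; the calibration is good to about 2 mm. A picture is of the moment at which its call begins. camera_model takes no time and is no camera call.
- manip.job_done(): hands the job in; it is judged then, once.
The state is a dict: "t": time; "joints": joint angles; "joint_velocities": joint speeds; "joint_efforts": joint torques, N m; "ee_pos": TCP position; "eef_rot": TCP orientation; "wrist_force": force on the tool from outside, world axes, zero at the start; "ft_torque": the same for the moment, N m; "opening": finger opening in mm; "grip_force": force on a finger pad.
Only numpy, scipy, OpenCV 4.12 (cv2) and the standard library are available. Lean on these libraries where they do the work, as an engineer would, in place of code of your own. Each camera call takes 0.05 s, during which the arm holds its last target. There are 200 camera calls.

TASK

The cured resin block has to go into the dry box, and the box may stand open only for a moment. First lift the block out of its mould by the rib of its holder and stand it upright, holder on top, in the large petri dish, letting go of it. Then take the box's lid by its handle, pull until the sticking seal gives way without letting the lid fly wide open, and finish while holding it still with its front edge about 5 cm up, so that a colleague can slip the dish in; leave the dishes, the vials and the tweezers where they stand.

Things in the scene. Friction and masses are not known exactly. Their poses are not given: they have to be found in the camera images.
- dry_box: low desiccator box, white base and clear walls, 200 (x) x 190 (y) x 64 mm up to its gasket; fixed to the bench. Origin: centre of its underside; its front, with a round humidity dial, faces its own -x, the lid's hinge runs along the rear edge (+x)
- lid (a joint): opening angle of the dry box's lid, rad: 0 shut, grows as the front edge rises, up to 1.4; front edge 5 cm up is 0.245. The tight seal (a bead under the lid's front sits below a sprung silicone lip) holds it at first: the pull at the handle rises to about 13 to 22 N within 3 mm, then drops sharply, is gone by 0.08 rad, and leaves the lid's weight, about 3 N
- lid_handle (a point): middle of the lid's steel bow handle: round bar 10 mm thick, 76 mm straight, parallel to the hinge (box y), centre 36 mm above the lid's top, 31 mm free under it, 41 mm behind the front edge. Lid shut: 165 mm ahead (box -x) of and 45 mm above the hinge axis, 109 mm above the bench. Its axes are the box's when shut and turn with the lid
- lid_hinge (a point): middle of the lid's hinge axis, along the box's y: x +100, z +64 mm from the box's origin
- lid_front (a point): middle of the lower front edge of the lid, 206 mm ahead of the hinge. The lid is a clear plate in a white frame, 206 x 196 x 8 mm, about 0.45 kg; it falls back shut when let go
- mould: grey silicone casting mould, 136 (x) x 50 (y) x 18 mm, lying on the bench, does not move; three open cavities in a row along x at -42, 0 and +42 mm, 23.5 x 17.5 mm and 12.5 mm deep. Origin: centre of its underside. The block sits in the cavity at x = -42
- block: cured block, about 25 g: ivory resin foot 22 (x) x 16 (y) x 12 mm, on it a white holder plate 32 x 26 x 4 mm, on that an upright rib 26 (x) x 10 (y) x 14 mm to grip (across y); 30 mm high. Origin: centre of the resin's underside, z up. In the mould the resin is in the cavity, the plate lies on the mould's top, and its axes are the mould's
- petri_large: the large petri dish, open, clear, 68 mm across, 13 mm high, floor 2 mm, inside 52 mm across; loose, 40 g. Origin: centre of its underside
- petri_spare: a smaller empty petri dish, 40 mm across, 13 mm high; not to be used or moved. Origin: centre of its underside
- stain_vial: small brown bottle with a white cap, 25 mm across, 58 mm high; bystander. Origin: centre of its underside
- dye_vial: small brown bottle with a black cap, 27 mm across, 62 mm high; bystander. Origin: centre of its underside
- tweezers: steel tweezers, 116 mm long (own y), 12 x 9 mm, lying on the bench; bystander. Origin: centre of the underside

How it is judged:
By the outcome, as a careful person would: the job done as asked, in the order asked, and still so for the second after the job is handed in, while the arm keeps its last pose, push and grip.
It also fails if it takes over 64 s, if anything falls off the work surface, if the arm or the gripper's body presses on something with over 40 N, if the wrist force passes 120 N, or if a joint passes its speed limit or range.

## Working session

There is one attempt and no reset: what is moved stays moved. The work goes in short steps, Python scripts to look and compute and a shell command to move; the robot and the scene stay as the last step left them, time stands still between calls to the robot, and variables do not carry over. Pictures are saved under pics/ and viewed, at most 10 in all, crops included, and the job is handed in when it is done.

```bash
mkdir -p pics; ls
python3 - <<'E'
from bench import manip
import cv2,json
for n in("top","side"):
    im=manip.read_camera(n); cv2.imwrite(f"pics/{n}0.png",im[:,:,::-1]); print(n,manip.camera_model(n))
print(manip.get_state())
E
```

```text
pics
top {'fx': 511.6678951134461, 'fy': 511.6678951134461, 'cx': 313.6664556406225, 'cy': 241.25001123904968, 'k1': -0.14758034608204854, 'position': array([ 374.75579113,  -96.62264664, 1245.69509785]), 'rotation': array([-0.69637297,  0.71352613, -0.05636829,  0.05260954])}
side {'fx': 454.95289553391683, 'fy': 454.95289553391683, 'cx': 318.2197270183625, 'cy': 242.51602641155023, 'k1': -0.11791816517831755, 'position': array([ 540.39429175, -765.88594327,  618.21945564]), 'rotation': array([ 0.90558622, -0.00747967, -0.00159325, -0.42409329])}
{'t': 0.1, 'joints': array([-1.22400867e+00,  3.20244354e-01,  1.56551572e+00, -1.79434843e-05,
        1.25737758e+00, -1.99747525e-02]), 'joint_velocities': array([-0.00037436, -0.00138418, -0.00329454, -0.00053208, -0.00119863,
       -0.00013818]), 'joint_efforts': array([ 3.66288186e-04, -4.13331449e+01, -2.32510149e+01,  7.29212863e-02,
        4.22394974e-02, -5.97428948e-05]), 'ee_pos': array([ 206.06656412, -536.38204532,  232.01094684]), 'eef_rot': array([ 9.83231936e-01,  1.82357791e-01, -1.34088952e-04, -7.60818922e-04]), 'wrist_force': array([-0.71603914,  0.01416292,  0.24784042]), 'ft_torque': array([0.0062696 , 0.04490742, 0.02102895]), 'grip_force': 0.0, 'opening': 91.3083585333858}
```

View pics/top0.png

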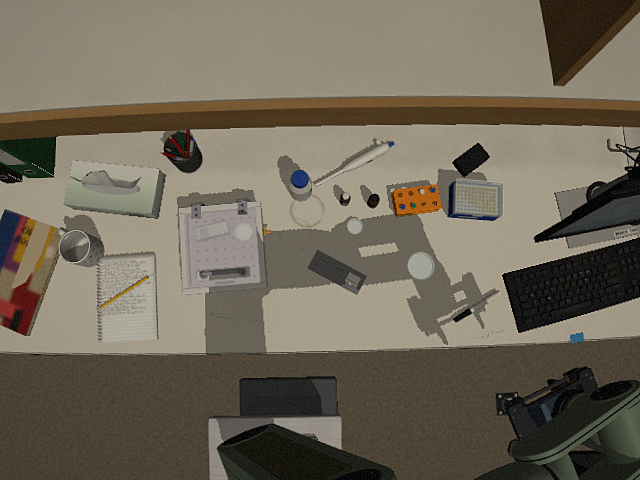

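View pics/side0.png

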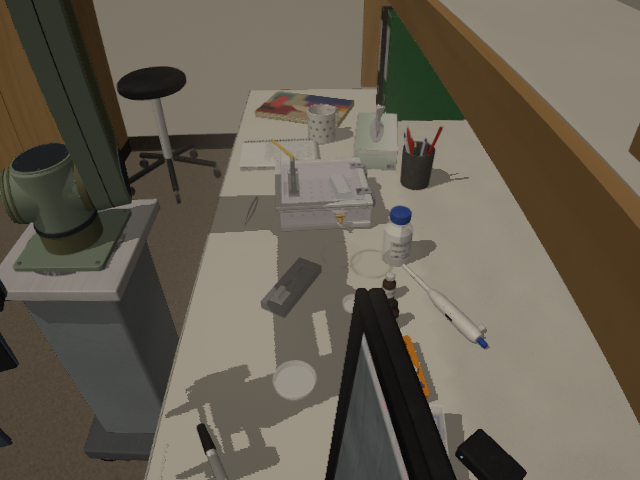

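The top view shows the box at about (222,247) with its handle at (222,273), front towards the robot. The mould is at (337,271) with the block at its lower-right end (350,278), the large dish at (421,266), the spare dish at (355,226) and the vials at (344,198) and (372,200). In the side view the mould is at (292,287), the dish at (295,380) and the handle at (294,178). Next I'll zoom in.

```bash
cat > h.py <<'E'
import numpy as np,cv2
from bench import manip
from scipy.spatial.transform import Rotation as R
M={n:manip.camera_model(n) for n in("top","side")}
def ray(n,p):
    m=M[n]; K=np.array([[m['fx'],0,m['cx']],[0,m['fy'],m['cy']],[0,0,1.]])
    # undistort: radial k1
    u=cv2.undistortPoints(np.array([[p]],float),K,np.array([m['k1'],0,0,0]))[0,0]
    d=R.from_quat(m['rotation']).apply([u[0],u[1],1]); return np.array(m['position']),d/np.linalg.norm(d)
def plane(n,p,z):
    o,d=ray(n,p); return o+d*(z-o[2])/d[2]
def tri(pt,ps):
    o1,d1=ray("top",pt);o2,d2=ray("side",ps)
    s=np.linalg.lstsq(np.c_[d1,-d2],o2-o1,rcond=None)[0]
    a=o1+s[0]*d1;b=o2+s[1]*d2; return (a+b)/2,np.linalg.norm(a-b)
def proj(n,X):
    m=M[n]; c=R.from_quat(m['rotation']).inv().apply(np.array(X,float)-m['position']); u=c[:2]/c[2]; u=u*(1+m['k1']*(u@u))
    return np.array([m['fx']*u[0]+m['cx'],m['fy']*u[1]+m['cy']])
E
python3 - <<'E'
import cv2,numpy as np
from h import *
t=cv2.imread("pics/top0.png");s=cv2.imread("pics/side0.png")
c=lambda im,x,y,w,h,k:cv2.resize(im[y:y+h,x:x+w],None,fx=k,fy=k,interpolation=cv2.INTER_CUBIC)
a=c(t,300,245,100,75,4);b=c(s,250,250,100,75,4);d=c(t,170,240,100,75,4);e=c(s,260,150,100,75,4)
cv2.imwrite("pics/z1.png",np.clip(np.vstack([np.hstack([a,b]),np.hstack([d,e])])*1.3,0,255).astype(np.uint8))
print(tri((421,266),(295,380)),tri((222,273),(294,178)),plane("top",(337,271),18))
E
```

```text
(array([ 501.56918219, -366.46878246,    7.97151146]), np.float64(4.181082641519222)) (array([489.63299695, 107.52565485,  78.81655305]), np.float64(4.450757817967074)) [ 491.72376199 -159.93609786   18.        ]
```

View pics/z1.png

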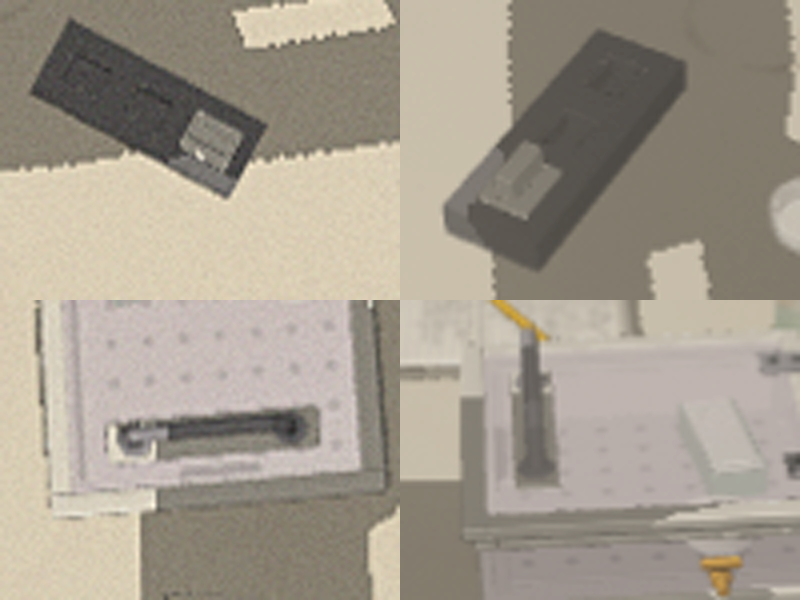

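The crops show the mould's top-face corners in the top view at about (317.5,249.5), (367,276), (357,295) and (307.5,268.5). The block with its rib is at the lower-right end. The handle bar runs from (200,274) to (244,271) in the top view and from (293,160) to (294.5,192) in the side view.

Run:
```python
from h import *
np.set_printoptions(precision=1,suppress=True)
t=cv2.imread("pics/top0.png");s=cv2.imread("pics/side0.png")
print("mould corners tri")
T=[(317.5,249.5),(366.75,276.25),(357,295),(307.5,268.5)]
# side crop corners: offset 250,250 ; upper(600,30)far+x..., right(686,65), near(540,250), left(445,205)
S=lambda x,y:(250+(x-400)/4,250+y/4)
P=[plane("top",p,18) for p in T]; print(np.array(P))
for p in P: print(proj("side",p)) 
C=np.mean(P,0);ax=(P[0]-P[1]+P[3]-P[2])/2;print("c",C,"ax",ax,np.linalg.norm(ax),np.degrees(np.arctan2(ax[1],ax[0])),np.linalg.norm(P[0]-P[3]))
u=ax/np.linalg.norm(ax);B=C-42*u;print("block nominal",B)
print("side px of mould left corner etc", [S(600,30),S(686,65),S(540,240),S(447,205)])
# block mask centroid
for n,im,x,y,w,h in(("top",t,340,265,30,30),("side",s,262,280,35,30)):
    g=cv2.cvtColor(im,cv2.COLOR_BGR2GRAY)[y:y+h,x:x+w]; print(n);print(g[::1,::1])
```

```text
mould corners tri
[[ 545.1 -114.3   18. ]
 [ 477.2 -231.3   18. ]
 [ 432.8 -206.1   18. ]
 [ 499.5  -89.    18. ]]
[319.4 265. ]
[281.6 310.8]
[257.6 300.6]
[296.3 256.8]
c [ 488.7 -160.2   18. ] ax [ 67.3 117.    0. ] 135.01711549216375 60.081905123836144 52.154788681920216
block nominal [ 467.7 -196.6   18. ]
side px of mould left corner etc [(300.0, 257.5), (321.5, 266.25), (285.0, 310.0), (261.75, 301.25)]
top
[[ 56  57  57  53  49  53  60  94  92 104  98 102  96 104 102  96  99  97
   99 105  99  96  99 101 101  95  98  99  93  92]
 [ 57  60  53  56  55  54  54  55  70  96  97 106  97 100 101 100  99  99
   98  97  97 100 105 100  98 100 102  98  97 103]
 [ 55  63  60  59  56  61  58  49  58  46  68  98  98 104  97 103  99 101
  103 100  97  99  96 102 104 102 101  96 100  98]
 [ 56  54  56  61  56  58  62  59  57  50  53  58  83 101  96 100  99  97
   99 101 102  97 100  96 101 103  97  99 101 101]
 [ 42  56  57  55  56  65  57  57  61  55  58  57  52  58  78  96  98 103
  105 103  96  97 101  99 101  99 102 100  96  99]
 [ 41  40  39  58  60  55  57  52  62  56  59  56  60  54
[... 2565 characters left out ...]
7]
 [156 159 162 160 163 159 159 164 166 145 118  98  79  84  93  95  93  83
   87 158 160 161 161 159 158 162 160 156 161 159]
 [159 159 162 161 156 161 161 165 163 165 169 146 120  80  67  83  87  82
  131 165 160 160 159 155 159 156 160 161 161 158]
 [161 162 160 157 158 161 158 158 161 160 163 166 172 128 112  80  68  98
  168 164 161 161 158 162 157 160 160 157 161 158]
 [156 161 158 158 156 152 163 160 162 158 159 159 165 162 171 129 103 141
  166 156 160 162 157 157 155 159 161 157 158 158]]
side
[[147 147 147 ...  65  65  65]
 [148 147 147 ...  66  65  65]
 [147 147 147 ...  65  65  65]
 ...
 [ 90  85  85 ...  96  97  96]
 [117 101  90 ...  97  96  96]
 [148 137 117 ...  97  96  96]]
```

Run:
```python
from h import *
np.set_printoptions(precision=1,suppress=True)
for a,b in(((200,273.7),(293,160)),((243.7,271.2),(294.5,192))):
    print("handle",tri(a,b))
t=cv2.imread("pics/top0.png");s=cv2.imread("pics/side0.png")
for n,im,x,y,w,h in(("top",t,400,245,45,45),("side",s,265,350,60,60)):
    g=im[y:y+h,x:x+w]; g=cv2.cvtColor(g,cv2.COLOR_BGR2GRAY); thr=np.median(np.r_[g[0],g[-1]])
    m=(g>thr*1.15).astype(np.uint8); c=max(cv2.findContours(m,0,1)[0],key=cv2.contourArea); e=cv2.fitEllipse(c); p=(e[0][0]+x,e[0][1]+y)
    print(n,thr,p,e[1],plane(n,p,13),plane(n,p,0))
```

```text
handle (array([487. , 154.4,  98.3]), np.float64(3.999028535481167))
handle (array([492.6,  57.9,  74.2]), np.float64(3.268336521455704))
top 101.0 (420.5586757659912, 265.4302501678467) (26.43744468688965, 27.218088150024414) [ 500.4 -364.7   13. ] [ 501.7 -367.5    0. ]
side 96.5 (290.33185386657715, 375.8674030303955) (39.51380920410156, 58.2839469909668) [ 496.5 -361.7   13. ] [ 495.5 -353.     0. ]
```

```bash
cat >> h.py <<'E'
def togo(target,xdeg):
    s=manip.get_state(); r=R.from_quat(s['eef_rot'])
    g=R.from_matrix(np.c_[[np.cos(np.radians(xdeg)),np.sin(np.radians(xdeg)),0],[np.sin(np.radians(xdeg)),-np.cos(np.radians(xdeg)),0],[0,0,-1]])
    print("now",s['ee_pos'].round(1),"turn first (rad,tool)",(r.inv()*g).as_rotvec().round(3),"then dp cm",(g.inv().apply(np.array(target)-s['ee_pos'])/10).round(2))
E
python3 - <<'E'
from h import *
togo([468,-196,130],60.1)
E
```

```text
now [ 206.1 -536.4  232. ] turn first (rad,tool) [-0.001 -0.001 -0.682] then dp cm [42.56  5.74 10.2 ]
```

```bash
python3 -m inch '[{"dp":[0,0,0],"angular":[0,0,-0.132]},{"dp":[0,0,0],"angular":[0,0,-0.14]},{"dp":[0,0,0],"angular":[0,0,-0.14]},{"dp":[0,0,0],"angular":[0,0,-0.14]},{"dp":[0,0,0],"angular":[0,0,-0.13]},{"dp":[2,0.2,0],"angular":[0,0,0]},{"dp":[4,0.5,0.5],"angular":[0,0,0]},{"dp":[4,0.5,1],"angular":[0,0,0]},{"dp":[4,0.5,1],"angular":[0,0,0]},{"dp":[4,0.5,1],"angular":[0,0,0]},{"dp":[4,0.5,1],"angular":[0,0,0]},{"dp":[4,0.5,1],"angular":[0,0,0]},{"dp":[4,0.5,1],"angular":[0,0,0]},{"dp":[4,0.5,1],"angular":[0,0,0]},{"dp":[4,0.5,1],"angular":[0,0,0]},{"dp":[3,0.5,1],"angular":[0,0,0]},{"dp":[1.5,0.5,0.5],"angular":[0,0,0]},{"dp":[0,0,0],"angular":[0,0,0]}]'
python3 - <<'E'
from h import *
togo([468,-196,130],60.1)
t=manip.read_camera("top")[:,:,::-1];s=manip.read_camera("side")[:,:,::-1]
cv2.imwrite("pics/t1.png",t);cv2.imwrite("pics/s1.png",s)
c=lambda im,x,y,w,h,k:cv2.resize(im[y:y+h,x:x+w],None,fx=k,fy=k,interpolation=cv2.INTER_CUBIC)
cv2.imwrite("pics/z2.png",np.hstack([c(t,300,210,100,150,4),c(s,225,190,100,150,4)]))
p=manip.get_state()['ee_pos'];print(proj("top",p),proj("side",p),proj("side",p-[0,0,19]))
E
```

```text
t: 1.9
ee_pos: [468.1, -195.1, 132.1]
eef_rot: [0.865, 0.501, -0.0, -0.001]
wrist_force: [0.1, -0.1, 0.3]
opening: 90.9
grip_force: 0.0
now [ 468.1 -195.1  132.1] turn first (rad,tool) [-0.001  0.     0.002] then dp cm [-0.08  0.04  0.21]
[356.84889222 276.70158698] [272.2345193  248.40322651] [273.07837822 257.03705252]
```

View pics/z2.png

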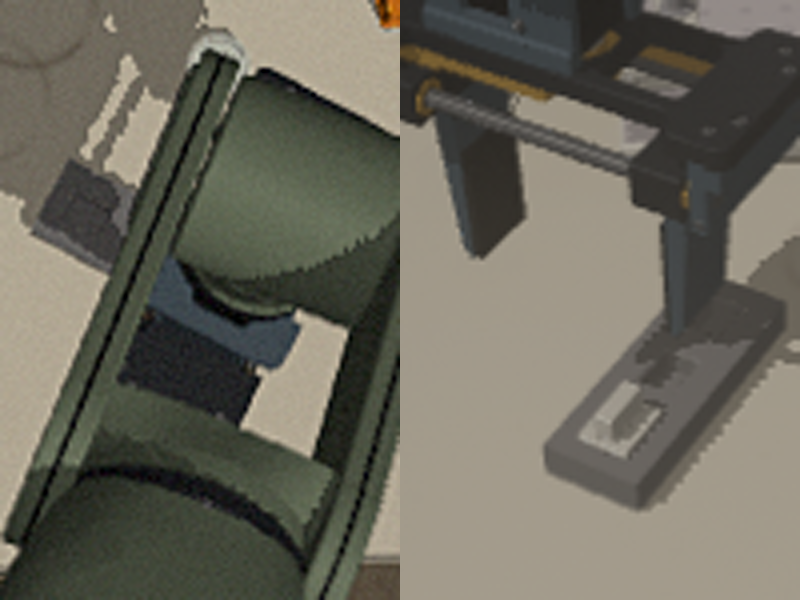

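The right-hand (side) crop shows the open fingers over the mould. The left finger's inner front tip corner is at side (244.5,254.5), and the rib is lit clearly at about side (282,295). I'll use that tip corner to check the side camera's offset.

Run:
```python
from h import *
np.set_printoptions(precision=1,suppress=True)
s=manip.get_state();r=R.from_quat(s['eef_rot']);p=s['ee_pos']
for a in([-16,-45.5,19],[16,-45.5,19],[-16,45.5,19],[-16,59,19]): print(a,proj("side",p+r.apply(a)))
im=cv2.imread("pics/s1.png");c=im[278:322,258:326];
cv2.imwrite("pics/z3.png",cv2.resize(c,None,fx=11,fy=11,interpolation=cv2.INTER_CUBIC))
```

```text
[-16, -45.5, 19] [245.4 254. ]
[16, -45.5, 19] [256.3 243.3]
[-16, 45.5, 19] [291.1 271.9]
[-16, 59, 19] [298.3 274.6]
```

View pics/z3.png

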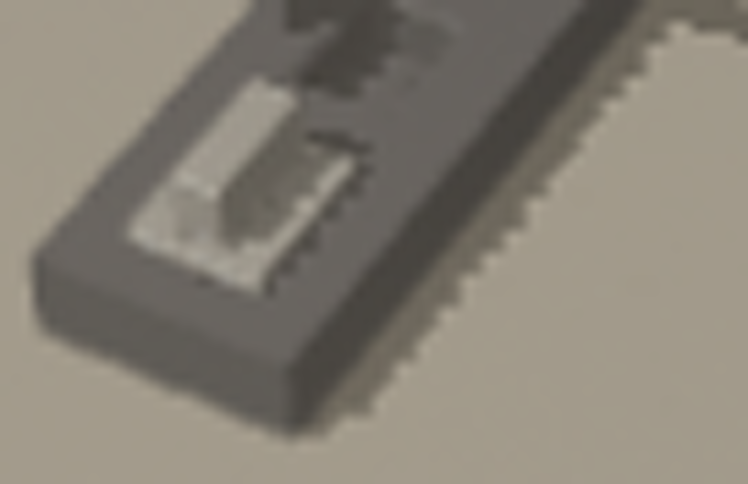

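The rib's top is at side pixels (281,285), (285,286), (274,294) and (277,295), centre about (279.1,290.1). The plate's near corners are at (269,298) and (281,304), and the mould's at (261,301) and (284,310).

Run:
```python
from h import *
np.set_printoptions(precision=1,suppress=True)
f=lambda x,y:((x+.5)/11-.5+258,(y+.5)/11-.5+278)
# side correction from fingertip check
cor=lambda q:(q[0]+0.6,q[1]-0.8)
for nm,q,z in(("ribFL",(255,78),36),("ribFR",(297,95),36),("ribNL",(180,185),36),("ribNR",(217,195),36),("plateL",(128,235),22),("plateN",(262,292),22),("mL",(38,255),18),("mN",(295,365),18),("mNbot",(292,437),0)):
    print(nm,plane("side",f(*q),z),plane("side",cor(f(*q)),z))
# top view: block features: rib top centre ~ triangulate with several
tp=(352.5,278.3)
print(tri(tp,cor(f(237,138))), plane("top",tp,36))
# top corners of mould vs side
g=lambda x,y:(250+(x-400+.5)/4-.5,250+(y+.5)/4-.5)
for q,tq in((g(600,30),(307.5,268.5)),(g(686,65),(317.5,249.5)),(f(295,365),(366.75,276.25)),(f(38,255),(357,295))):
    tq=(tq[0]-.4,tq[1]-.4); print(plane("side",cor(q),18),plane("top",tq,18),tri(tq,cor(q)))
```

```text
ribFL [ 474.5 -184.5   36. ] [ 475.5 -182.5   36. ]
ribFR [ 481.5 -188.5   36. ] [ 482.5 -186.5   36. ]
ribNL [ 463.6 -208.5   36. ] [ 464.6 -206.5   36. ]
ribNR [ 469.7 -210.8   36. ] [ 470.6 -208.9   36. ]
plateL [ 454.  -206.1   22. ] [ 454.9 -204.2   22. ]
plateN [ 476.4 -219.    22. ] [ 477.4 -217.1   22. ]
mL [ 438.9 -206.6   18. ] [ 439.9 -204.7   18. ]
mN [ 482.  -231.2   18. ] [ 483.  -229.3   18. ]
mNbot [ 480.5 -230.6    0. ] [ 481.4 -228.8    0. ]
(array([ 472.4, -195.2,   34.9]), np.float64(1.2985740538136967)) [ 471.7 -195.2   36. ]
[507.3 -87.9  18. ] [500.5 -88.1  18. ] (array([504. , -87.6,  17. ]), np.float64(6.736562934189005))
[ 549.6 -114.5   18. ] [ 546.1 -113.4   18. ] (array([ 548. , -113.2,   16.4]), np.float64(3.3002370442585653))
[ 483.  -229.3   18. ] [ 478.2 -230.3   18. ] (array([ 480.6, -229.9,   18. ]), np.float64(4.905134675856146))
[ 439.9 -204.7   18. ] [ 433.8 -205.2   18. ] (array([ 436.8, -204.7,   17.2]), np.float64(6.096783754056911))
```

```bash
python3 -m inch '[{"dp":[0.13,0.5,0.5],"angular":[0,0,0]},{"dp":[0,0,1.5],"angular":[0,0,0]},{"dp":[0,0,2],"angular":[0,0,0]},{"dp":[0,0,2],"angular":[0,0,0]},{"dp":[0,0,1.5],"angular":[0,0,0]},{"dp":[0,0,0.5],"angular":[0,0,0]},{"dp":[0,0,0],"angular":[0,0,0]},{"dp":[0,0,0],"angular":[0,0,0]}]' 2.6
python3 - <<'E'
from h import *
s=manip.get_state();r=R.from_quat(s['eef_rot']);p=s['ee_pos']
im=manip.read_camera("side")[:,:,::-1];cv2.imwrite("pics/s2.png",im)
cv2.imwrite("pics/z4.png",cv2.resize(im[255:325,245:335],None,fx=8,fy=8,interpolation=cv2.INTER_CUBIC))
for a in([-16,-13,19],[-16,13,19]): print(proj("side",p+r.apply(a)))
E
```

```text
t: 2.8
ee_pos: [472.9, -198.9, 53.4]
eef_rot: [0.866, 0.5, 0.0, 0.001]
wrist_force: [0.1, 0.5, 0.4]
opening: 30.0
grip_force: 0.0
[268.46594991 294.1654741 ]
[280.79855989 299.37206078]
```

View pics/z4.png

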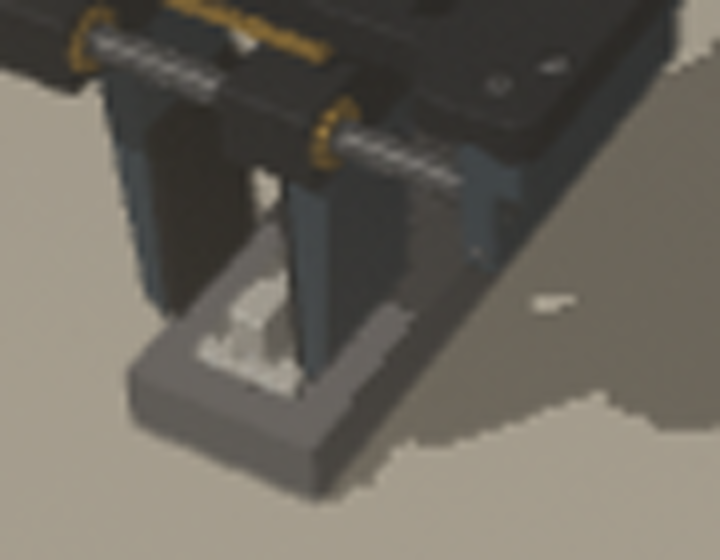

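The fingers straddle the rib. A correction of +2.5 mm in tool x and -1.2 mm in tool y fits both the picture and the target.

```bash
python3 -m inch '[{"dp":[0.25,-0.12,0],"angular":[0,0,0]},{"dp":[0,0,0.5],"angular":[0,0,0]},{"dp":[0,0,0.5],"angular":[0,0,0]},{"dp":[0,0,0],"angular":[0,0,0]}]' 2.6; python3 -m inch '[{"dp":[0,0,0],"angular":[0,0,0]},{"dp":[0,0,0],"angular":[0,0,0]},{"dp":[0,0,0],"angular":[0,0,0]},{"dp":[0,0,0],"angular":[0,0,0]},{"dp":[0,0,0],"angular":[0,0,0]}]' 0.4
```

```text
t: 3.25
ee_pos: [472.2, -195.1, 42.0]
eef_rot: [0.866, 0.501, -0.0, -0.001]
wrist_force: [0.8, -0.1, 0.1]
opening: 26.2
grip_force: 0.0
t: 3.75
ee_pos: [472.8, -195.4, 42.8]
eef_rot: [0.866, 0.501, 0.0, 0.0]
wrist_force: [-1.0, 0.2, 0.9]
opening: 9.6
grip_force: 30.0
```

```bash
python3 -m inch '[{"dp":[0,0,-0.4],"angular":[0,0,0]},{"dp":[0,0,-0.8],"angular":[0,0,0]},{"dp":[0,0,-1],"angular":[0,0,0]},{"dp":[0,0,-1.5],"angular":[0,0,0]},{"dp":[0,0,-2],"angular":[0,0,0]},{"dp":[0,0,-1],"angular":[0,0,0]},{"dp":[0,0,0],"angular":[0,0,0]}]'
python3 - <<'E'
from h import *
im=manip.read_camera("side")[:,:,::-1];cv2.imwrite("pics/s3.png",im);t=manip.read_camera("top")[:,:,::-1];cv2.imwrite("pics/t3.png",t)
c=lambda im,x,y,w,h,k:cv2.resize(im[y:y+h,x:x+w],None,fx=k,fy=k,interpolation=cv2.INTER_CUBIC)
cv2.imwrite("pics/z5.png",np.hstack([c(im,235,200,100,75,4) ,c(im,245,345,100,75,4)]).repeat(1,0))
cv2.imwrite("pics/z5.png",np.vstack([cv2.imread("pics/z5.png"),np.hstack([c(t,385,235,100,75,4),c(im,245,275,100,75,4)])]))
E
```

```text
t: 4.45
ee_pos: [473.9, -195.9, 111.7]
eef_rot: [0.866, 0.501, 0.001, 0.002]
wrist_force: [-0.3, 0.7, -0.5]
opening: 9.5
grip_force: 30.0
```

View pics/z5.png

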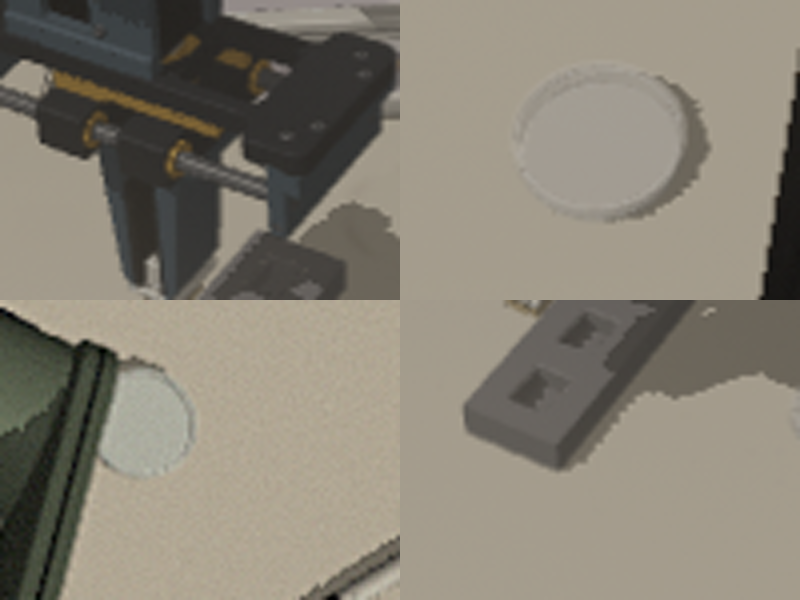

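The mould's end cavity is now empty, and the block hangs in the fingers at about side (273,270). The dish silhouette is centred near side (294.8,379.9) and top (420.6,265.4).

Run:
```python
from h import *
np.set_printoptions(precision=1,suppress=True)
q=(294.8+.6,379.9-.8)
D=plane("side",q,6.5);print(D,plane("side",(294.8,379.9),6.5),tri((420.6,265.4),q),plane("top",(420.6,265.4),6.5))
# predicted silhouette of dish
a=np.linspace(0,2*np.pi,60)
for c in(D,plane("side",(294.8,379.9),6.5)):
    pts=np.array([proj("side",[c[0]+34*np.cos(t),c[1]+34*np.sin(t),z]) for t in a for z in(0,13)]);print(pts.min(0),pts.max(0))
print("observed",245+112/4,345+62/4,245+288/4,345+220/4)
togo([D[0],D[1],111],60);
```

```text
[ 504.1 -363.4    6.5] [ 503.2 -364.9    6.5] (array([ 502.6, -365.4,    9. ]), np.float64(3.4069219198581977)) [ 501.2 -366.2    6.5]
[273.2 358.7] [317.3 400.6]
[272.6 359.4] [316.7 401.5]
observed 273.0 360.5 317.0 400.0
now [ 472.5 -195.3  109.7] turn first (rad,tool) [0. 0. 0.] then dp cm [-13.   11.1  -0.1]
```

```bash
python3 -m inch '[{"dp":[-0.7,0.6,0],"angular":[0,0,0]},{"dp":[-1.3,1.1,0],"angular":[0,0,0]},{"dp":[-1.6,1.4,0],"angular":[0,0,0]},{"dp":[-2,1.7,0],"angular":[0,0,0]},{"dp":[-2,1.7,0],"angular":[0,0,0]},{"dp":[-2,1.7,0],"angular":[0,0,0]},{"dp":[-1.6,1.4,0],"angular":[0,0,0]},{"dp":[-1.2,1,0],"angular":[0,0,0]},{"dp":[-0.6,0.5,0],"angular":[0,0,0]},{"dp":[0,0,1],"angular":[0,0,0]},{"dp":[0,0,2],"angular":[0,0,0]},{"dp":[0,0,1.7],"angular":[0,0,0]},{"dp":[0,0,0.9],"angular":[0,0,0]},{"dp":[0,0,0],"angular":[0,0,0]},{"dp":[0,0,0],"angular":[0,0,0]}]'
python3 - <<'E'
from h import *
togo([503.5,-364.5,39],60)
E
```

```text
t: 6.05
ee_pos: [504.4, -363.2, 54.0]
eef_rot: [0.865, 0.501, 0.0, 0.0]
wrist_force: [0.4, -0.0, -0.0]
opening: 9.6
grip_force: 30.0
now [ 504.4 -363.2   54. ] turn first (rad,tool) [0.    0.    0.002] then dp cm [-0.16 -0.01  1.5 ]
```

```bash
python3 -m inch '[{"dp":[-0.1,0,0.6],"angular":[0,0,0]},{"dp":[0,0,0.5],"angular":[0,0,0]},{"dp":[0,0,0.2],"angular":[0,0,0]},{"dp":[0,0,0.1],"angular":[0,0,0]},{"dp":[0,0,0],"angular":[0,0,0]}]'; python3 -m inch '[{"dp":[0,0,0.1],"angular":[0,0,0]},{"dp":[0,0,0],"angular":[0,0,0]}]'
```

```text
t: 6.55
ee_pos: [503.6, -364.3, 39.7]
eef_rot: [0.866, 0.501, -0.0, -0.0]
wrist_force: [0.4, -0.1, -0.8]
opening: 9.5
grip_force: 30.0
t: 6.75
ee_pos: [503.7, -364.4, 38.8]
eef_rot: [0.866, 0.501, 0.0, 0.0]
wrist_force: [0.7, -0.2, -0.9]
opening: 9.3
grip_force: 30.0
```

```bash
python3 -m inch '[{"dp":[0,0,0.1],"angular":[0,0,0]},{"dp":[0,0,0],"angular":[0,0,0]}]'
```

```text
t: 6.95
ee_pos: [503.7, -364.4, 38.7]
eef_rot: [0.866, 0.501, 0.0, 0.0]
wrist_force: [-2.1, 2.0, 4.8]
opening: 9.9
grip_force: 30.0
```

Contact shows 4.8 N up at the expected height. I'll release and lift off.

```bash
python3 -m inch '[{"dp":[0,0,-0.04],"angular":[0,0,0]},{"dp":[0,0,0],"angular":[0,0,0]},{"dp":[0,0,0],"angular":[0,0,0]},{"dp":[0,0,0],"angular":[0,0,0]},{"dp":[0,0,-0.5],"angular":[0,0,0]},{"dp":[0,0,-1],"angular":[0,0,0]},{"dp":[0,0,-2],"angular":[0,0,0]},{"dp":[0,0,-3],"angular":[0,0,0]},{"dp":[0,0,-4],"angular":[0,0,0]},{"dp":[0,0,-4],"angular":[0,0,0]},{"dp":[0,0,-2],"angular":[0,0,0]},{"dp":[0,0,0],"angular":[0,0,0]}]' 3.0
python3 - <<'E'
from h import *
np.set_printoptions(precision=1,suppress=True)
im=manip.read_camera("side")[:,:,::-1];cv2.imwrite("pics/s4.png",im)
c=lambda im,x,y,w,h,k:cv2.resize(im[y:y+h,x:x+w],None,fx=k,fy=k,interpolation=cv2.INTER_CUBIC)
s0=cv2.imread("pics/s3.png")
cv2.imwrite("pics/z6.png",np.vstack([c(im,245,345,100,56,8)[:,:800],c(s0,265,145,100,44,8)])[:600*2])
a=cv2.imread("pics/z6.png");print(a.shape);cv2.imwrite("pics/z6.png",cv2.resize(a,(600,600)))
E
```

```text
t: 8.15
ee_pos: [505.2, -365.5, 208.1]
eef_rot: [0.866, 0.501, 0.002, 0.004]
wrist_force: [0.6, 0.6, -0.4]
opening: 30.1
grip_force: 0.0
(800, 800, 3)
```

View pics/z6.png

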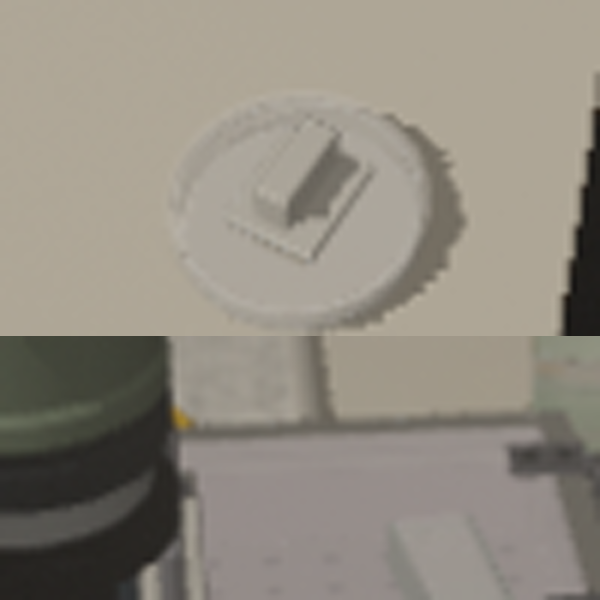

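The block stands upright in the dish, centred at about side (294,378), with the holder on top and released. Next is the lid handle, for which I'll zoom into the first, unoccluded pictures.

Run:
```python
from h import *
t=cv2.imread("pics/top0.png");s=cv2.imread("pics/side0.png")
c=lambda im,x,y,w,h,k:cv2.resize(im[y:y+h,x:x+w],None,fx=k,fy=k,interpolation=cv2.INTER_NEAREST)
a=c(t,190,260,66,42,6);b=c(s,278,148,40,60,10)
o=np.zeros((600,800,3),np.uint8);o[:252,:396]=a;o[:600,400:800]=b
a2=c(t,175,195,96,104,3);o[260:572,:288]=a2
cv2.imwrite("pics/z7.png",cv2.convertScaleAbs(o,alpha=1.4))
np.set_printoptions(precision=1,suppress=True)
for x in(487,492,497):
    print(x,[proj(n,[x,y,z]) for n in("top","side") for y,z in((145,109),(69,109))])
```

```text
487 [array([203. , 272.3]), array([236.6, 271.6]), array([291.8, 158.1]), array([290.6, 175.7])]
492 [array([203. , 270.1]), array([236.6, 269.3]), array([294., 158.]), array([293. , 175.6])]
497 [array([203. , 267.8]), array([236.6, 267.1]), array([296.2, 158. ]), array([295.3, 175.6])]
```

View pics/z7.png

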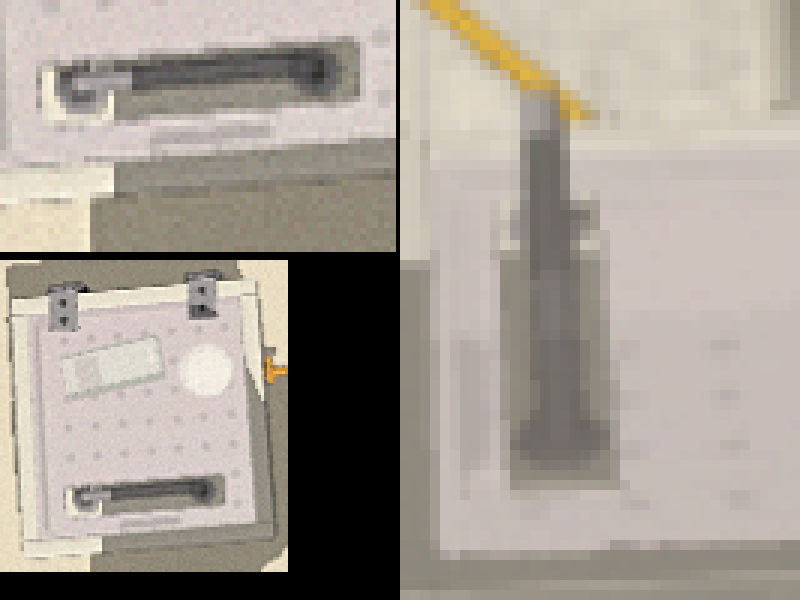

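The bar is visible in the top view from (202,272.4) to (243,269.9), and in the side view its upper end is at (292.5,157.3). Both views give a yaw of about 0.043 rad.

Run:
```python
from h import *
np.set_printoptions(precision=1,suppress=True)
print("far end",tri((200.5,272.4),(292.6,156.5)),"lid centre y",[plane("top",(c,297-(c-182)*.07),72) for c in(182.3,265)])
for y,z in((69,109),(69,73),(61,73)): print(proj("side",[492,y,z]))
togo([491,104,208],92.4)
print(manip.get_state()['joints'].round(2))
```

```text
far end (array([487.7, 150.6, 109.7]), np.float64(1.868928152091599)) lid centre y [array([434.4, 201.1,  72. ]), array([444.1,   9.2,  72. ])]
[293.  175.6]
[293.7 189.8]
[293.6 191.8]
now [ 504.2 -364.7  205.3] turn first (rad,tool) [ 0.   0.  -0.6] then dp cm [46.9  0.6 -0.3]
[-0.6  0.4  1.5 -0.   1.2 -0.1]
```

```bash
python3 -m inch '[{"dp":[0,0,0],"angular":[0,0,-0.12]},{"dp":[0,0,0],"angular":[0,0,-0.12]},{"dp":[0,0,0],"angular":[0,0,-0.12]},{"dp":[0,0,0],"angular":[0,0,-0.12]},{"dp":[0,0,0],"angular":[0,0,-0.12]},{"dp":[2,0,0],"angular":[0,0,0]},{"dp":[4,0.1,0],"angular":[0,0,0]},{"dp":[4,0.1,0],"angular":[0,0,0]},{"dp":[4,0.1,0],"angular":[0,0,0]},{"dp":[4,0.1,0],"angular":[0,0,0]},{"dp":[4,0.1,0],"angular":[0,0,0]},{"dp":[4,0.1,0],"angular":[0,0,0]},{"dp":[4,0,0],"angular":[0,0,0]},{"dp":[4,0,0],"angular":[0,0,0]},{"dp":[4,0,0],"angular":[0,0,0]},{"dp":[4,0,0],"angular":[0,0,0]},{"dp":[3,0,0],"angular":[0,0,0]},{"dp":[1.9,0,0],"angular":[0,0,0]},{"dp":[0,0,0],"angular":[0,0,0]},{"dp":[0,0,0],"angular":[0,0,0]}]' 4.5
python3 -c "
from h import *
togo([491,104.5,108.5],92.4)"
```

```text
t: 10.2
ee_pos: [472.3, 103.5, 201.9]
eef_rot: [0.679, 0.735, -0.001, -0.001]
wrist_force: [-0.0, -0.6, 0.1]
opening: 45.0
grip_force: 0.0
now [472.3 103.5 201.9] turn first (rad,tool) [-0.003  0.001  0.037] then dp cm [0.02 1.87 9.34]
```

```bash
python3 -m inch '[{"dp":[0,0,0],"angular":[0,0,0.037]},{"dp":[0,1.2,0],"angular":[0,0,0]},{"dp":[0,0.67,1],"angular":[0,0,0]},{"dp":[0,0,2],"angular":[0,0,0]},{"dp":[0,0,2.5],"angular":[0,0,0]},{"dp":[0,0,1.5],"angular":[0,0,0]},{"dp":[0,0,0.7],"angular":[0,0,0]},{"dp":[0,0,0],"angular":[0,0,0]},{"dp":[0,0,0],"angular":[0,0,0]}]' 4.5
python3 - <<'E'
from h import *
togo([491,104.5,107],92.4)
im=manip.read_camera("side")[:,:,::-1];cv2.imwrite("pics/s5.png",im)
cv2.imwrite("pics/z8.png",cv2.convertScaleAbs(cv2.resize(im[120:200,250:350],None,fx=7,fy=7,interpolation=cv2.INTER_CUBIC),alpha=1.5))
E
```

```text
t: 11.1
ee_pos: [492.4, 104.4, 126.4]
eef_rot: [0.693, 0.721, 0.0, 0.0]
wrist_force: [0.4, -0.4, -0.7]
opening: 45.3
grip_force: 0.0
now [492.4 104.4 126.4] turn first (rad,tool) [ 0.001  0.    -0.001] then dp cm [ 0.02 -0.14  1.94]
```

View pics/z8.png

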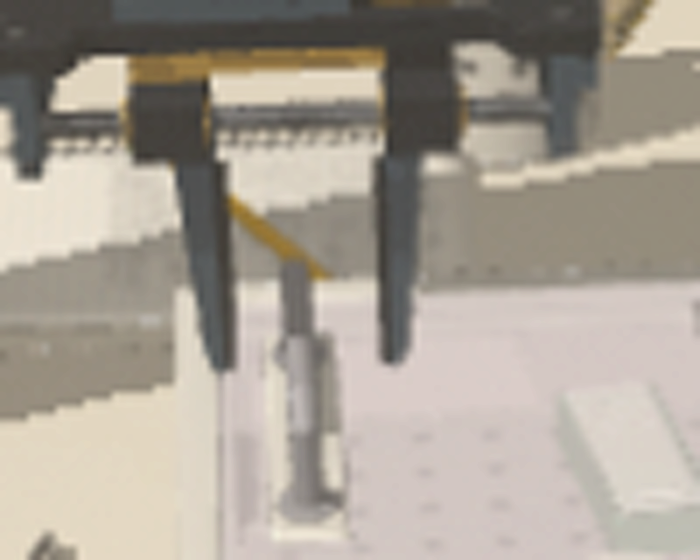

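The fingers straddle the bar: inner tips at side (283.6,172) and (304.3,172), bar at about (293,175). It is centred to within 2 mm.

```bash
python3 -m inch '[{"dp":[0,-0.15,0.7],"angular":[0,0,0]},{"dp":[0,0,0.8],"angular":[0,0,0]},{"dp":[0,0,0.4],"angular":[0,0,0]},{"dp":[0,0,0],"angular":[0,0,0]}]' 4.5; python3 -m inch '[{"dp":[0,0,0],"angular":[0,0,0]},{"dp":[0,0,0],"angular":[0,0,0]},{"dp":[0,0,0],"angular":[0,0,0]},{"dp":[0,0,0],"angular":[0,0,0]},{"dp":[0,0,0],"angular":[0,0,0]},{"dp":[0,0,0],"angular":[0,0,0]},{"dp":[0,0,0],"angular":[0,0,0]}]' 0.4
```

```text
t: 11.55
ee_pos: [489.6, 104.4, 106.3]
eef_rot: [0.692, 0.721, -0.001, -0.0]
wrist_force: [0.2, -0.2, 0.3]
opening: 45.1
grip_force: 0.0
t: 12.25
ee_pos: [489.8, 104.4, 107.2]
eef_rot: [0.692, 0.722, -0.0, -0.0]
wrist_force: [-2.2, 0.2, 2.8]
opening: 8.8
grip_force: 30.0
```

```bash
python3 -m inch '[{"dp":[0,0.014,-0.05],"angular":[0.003,0,0]},{"dp":[0,0.014,-0.05],"angular":[0.003,0,0]},{"dp":[0,0,0],"angular":[0,0,0]}]'; python3 -m inch '[{"dp":[0,0.014,-0.05],"angular":[0.003,0,0]},{"dp":[0,0.014,-0.05],"angular":[0.003,0,0]},{"dp":[0,0,0],"angular":[0,0,0]}]'
```

```text
t: 12.55
ee_pos: [489.8, 104.4, 107.4]
eef_rot: [0.692, 0.722, -0.003, -0.003]
wrist_force: [-2.0, 1.3, -4.2]
opening: 9.7
grip_force: 30.0
t: 12.85
ee_pos: [489.9, 104.4, 107.8]
eef_rot: [0.692, 0.721, -0.005, -0.005]
wrist_force: [0.0, 1.7, -17.0]
opening: 9.3
grip_force: 30.0
```

```bash
python3 -m inch '[{"dp":[0,0.014,-0.05],"angular":[0.003,0,0]},{"dp":[0,0,0],"angular":[0,0,0]}]'; python3 -m inch '[{"dp":[0,0.014,-0.05],"angular":[0.003,0,0]},{"dp":[0,0,0],"angular":[0,0,0]}]'
```

```text
t: 13.05
ee_pos: [490.2, 104.4, 108.9]
eef_rot: [0.692, 0.721, -0.006, -0.006]
wrist_force: [-1.5, 1.6, -12.9]
opening: 9.2
grip_force: 30.0
t: 13.25
ee_pos: [490.7, 104.5, 110.6]
eef_rot: [0.692, 0.721, -0.007, -0.007]
wrist_force: [-4.1, 1.2, -8.2]
opening: 9.3
grip_force: 30.0
```

The seal is giving way and the grip holds. I'll follow the arc.

```bash
python3 -m inch '[{"dp":[0,0.02,-0.08],"angular":[0.005,0,0]},{"dp":[0,0.02,-0.08],"angular":[0.005,0,0]},{"dp":[0,0.035,-0.13],"angular":[0.008,0,0]},{"dp":[0,0.045,-0.165],"angular":[0.01,0,0]},{"dp":[0,0.045,-0.165],"angular":[0.01,0,0]},{"dp":[0,0.045,-0.165],"angular":[0.01,0,0]},{"dp":[0,0.045,-0.165],"angular":[0.01,0,0]},{"dp":[0,0.045,-0.165],"angular":[0.01,0,0]},{"dp":[0,0.045,-0.165],"angular":[0.01,0,0]},{"dp":[0,0.045,-0.165],"angular":[0.01,0,0]},{"dp":[0,0.045,-0.165],"angular":[0.01,0,0]},{"dp":[0,0.045,-0.165],"angular":[0.01,0,0]},{"dp":[0,0.045,-0.165],"angular":[0.01,0,0]},{"dp":[0,0.045,-0.165],"angular":[0.01,0,0]},{"dp":[0,0.045,-0.165],"angular":[0.01,0,0]},{"dp":[0,0,0],"angular":[0,0,0]},{"dp":[0,0,0],"angular":[0,0,0]}]'
python3 - <<'E'
from h import *
s=manip.get_state();r=R.from_quat(s['eef_rot']).as_matrix();print(s['ee_pos'],"tilt",np.arccos(-r[2,2]))
E
```

```text
t: 14.95
ee_pos: [499.2, 105.0, 133.8]
eef_rot: [0.69, 0.719, -0.056, -0.054]
wrist_force: [-6.6, 1.0, 0.5]
opening: 9.0
grip_force: 30.0
[499.18470023 105.02754939 133.75113929] tilt 0.1555662787627432
```

```bash
python3 -m inch '[{"dp":[0,0.035,-0.165],"angular":[0.01,0,0]},{"dp":[0,0.035,-0.165],"angular":[0.01,0,0]},{"dp":[0,0.035,-0.165],"angular":[0.01,0,0]},{"dp":[0,0.035,-0.165],"angular":[0.01,0,0]},{"dp":[0,0.035,-0.165],"angular":[0.01,0,0]},{"dp":[0,0.035,-0.165],"angular":[0.01,0,0]},{"dp":[0,0.035,-0.165],"angular":[0.01,0,0]},{"dp":[0,0.02,-0.1],"angular":[0.006,0,0]},{"dp":[0,0,0],"angular":[0,0,0]},{"dp":[0,0,0],"angular":[0,0,0]},{"dp":[0,0,0],"angular":[0,0,0]},{"dp":[0,0,0],"angular":[0,0,0]}]'
python3 - <<'E'
from h import *
z=[]
for _ in range(4):
    im=manip.read_camera("side");s=manip.get_state();r=R.from_quat(s['eef_rot']).as_matrix();z.append([*s['ee_pos'],np.arccos(-r[2,2])])
cv2.imwrite("pics/s6.png",im[:,:,::-1])
z=np.mean(z,0);zz=z[2]-107.2
th=np.arcsin((45+zz)/171.03)-.2663
print(z,"theta",th,"front edge mm",206*np.sin(th),"dx pred",165-171.03*np.cos(.2663+th),s['wrist_force'],s['joint_velocities'].round(3))
E
```

```text
t: 16.15
ee_pos: [504.7, 105.4, 145.1]
eef_rot: [0.688, 0.717, -0.083, -0.08]
wrist_force: [-4.5, 2.8, 0.8]
opening: 9.1
grip_force: 30.0
[5.04738810e+02 1.05389645e+02 1.45065734e+02 2.30202284e-01] theta 0.2395028651626777 front edge mm 48.8672604922932 dx pred 15.38539142218005 [-4.09569776  1.73339318  0.69476619] [-0.001  0.    -0.    -0.     0.001  0.   ]
```

```bash
python3 -m inch '[{"dp":[0,0.02,-0.08],"angular":[0.005,0,0]},{"dp":[0,0,0],"angular":[0,0,0]},{"dp":[0,0,0],"angular":[0,0,0]},{"dp":[0,0,0],"angular":[0,0,0]},{"dp":[0,0,0],"angular":[0,0,0]}]'
python3 - <<'E'
from h import *
a=cv2.imread("pics/s4.png");b=cv2.imread("pics/s6.png")
print("dish diff",np.abs(a[355:405,268:322].astype(int)-b[355:405,268:322]).mean())
z=np.mean([(manip.read_camera("side"),manip.get_state()['ee_pos'])[1] for _ in range(4)],0)
th=np.arcsin((45+z[2]-107.2)/171.03)-.2663
ok=.225<th<.265;print(z,th,ok)
if ok: print(manip.job_done())
E
```

```text
t: 16.85
ee_pos: [505.0, 105.4, 145.5]
eef_rot: [0.688, 0.716, -0.085, -0.082]
wrist_force: [-5.1, 1.8, 1.0]
opening: 9.1
grip_force: 30.0
dish diff 19.468888888888888
[504.944198   105.40255136 145.46247584] 0.24215658006765728 True
the job is handed in; nothing more can be done
None
```

I handed the job in at about 17 s: the block was seen standing upright in the large dish after release, and the lid is held still at about 0.242 rad by the arm's pose (front edge about 49 mm up). The final before/after comparison of the dish area differed (mean 19 grey levels, likely the arm's shadow), so I did not confirm by picture that the dish was undisturbed at the end.

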